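# Clip the caddy onto the worktop rail

### The arm

A 6-joint arm with a two-finger parallel gripper is mounted at the origin on a cart in front of the work surface, level with it; the furniture and walls round the work are solid. World frame = base frame: x ahead of the robot, y to its left, z up, the work surface at z = 0. Lengths are in m, angles in rad, forces in N, time in s.
With the tool pointing down it reaches from about 0.225 to 0.875 m from the base axis. Payload 3.4 kg.
Tool frame: the origin (TCP) lies where the fingers leave the gripper's body, on its centre line; the fingertips stand 73 mm ahead of it and the grasp point (between the pads) lies 54 mm ahead of it (manip.grip_point_offset is the distance from the TCP to the grasp point, in m); z points along the fingers, y is the line along which they close (so a half turn about z gives the same grasp; the last joint's range is limited). The gripper opens to 85 mm and grips with 20 to 120 N. Pads are 22 mm wide; open, the fingers measure 114 mm over their backs; the gripper's body (76 mm by 85 mm) begins 54 mm behind the grasp point. The pads swing forward as they close: fully open they stand 13 mm farther back than shut.
Start: joints at [-1.341, 0.276, 1.505, -0, 1.361, -0.121], TCP at [0.198, -0.54, 0.304] pointing down, gripper open.
Joint ranges: [-2.89, 2.89], [-0.75, 2.08], [0.22, 2.7], [-1.18, 4.32], [0.11, 2.71], [-2.7, 2.7]. Speed limits (rad/s): [2.57, 2.57, 3.14, 3.14, 3.14, 3.14].

### API

Orientations are given as a unit quaternion [w, x, y, z].
In Python, from rig import sensors, cams, manip, spotter gives the robot as it stands.
- The arm moves only by the tool drive_tool, never from a script. Its argument "targets" is a list of rows, each a list of 4 numbers: the shift along the world's x, y, z in m, then the turn about the world's z in degrees. In form: [[dx, dy, dz, spin], ...]. A call has exactly 5 rows; each row shifts and turns the commanded pose from where the row before left it; what a row does not reach is not made up. A row lasts 1/8 s, in which the tool goes at most 62.5 mm and 10.7 degrees, less where a joint would pass 70% of its speed; a pose out of reach is approached as far as the arm can. A call is refused whole if a number of a shift passes 0.0625 or a number of a turn 10.7, either way. A call with a gripper value outside its range is refused whole. "jaw" is the finger opening in m, from 0 to 0.0854, set as the call begins (left out, the last holds). The fingers move at their own pace and stop on an object; "force" is the grip in N (left out, the last holds). Time passes only in rows, so rows that do not move let the fingers close, or fill a call up. It gives the time, the measured TCP pose, the force and the opening at its end, in the units of the state.
- sensors.get_state(): the state, without advancing time (a new reading comes with each control period).
- cams.get_image(name): name is "scene" or "top" or "wrist"; returns a dict with "color" (420x560x3 uint8, red, green, blue), "intrinsics" (3x3 intrinsics, pixels), "R" (3x3) and "t" (3): a world point X has camera coordinates R X + t. Camera axes: x right, y down, z forward; pixel columns grow to the right and rows downward; lengths in m; the calibration is good to about 2 mm. A picture is of the moment at which its call begins. There is no depth.
- manip.sign_off(): hands the job in, once; it reports no verdict.
Trained networks look in the newest picture that a camera, given by its name, has taken for a name from the list of things; names that differ only in an ending like _2 or _b are one class to them, and where a whole thing is asked for, a point or a joint stands for the part that bears it (a point fixed in the world has none). Each returns a list of dicts, best first, with "score" (0 to 1); they miss things now and then, are a little off and sometimes report something else, mostly with a low value. They report only what shows in the picture. A call takes as long as a camera call.
- spotter.find_in(query, camera): "point" ([x, y, z] in m, in world coordinates, good to about 4 mm: the middle of the surface that is visible of it).
- spotter.landmark_of(query, camera): "point" ([x, y, z] in m, in world coordinates, good to about 4 mm: a listed point, or the origin of a listed thing).
The state is a dict: "clock": time; "qpos": joint angles; "qd": joint speeds; "effort": joint torques, N m; "position": TCP position; "ee_rot": TCP orientation; "contact_force": force on the tool from outside, world axes, zero at the start; "moment": the same for the moment, N m; "width": finger opening in m.
Only numpy, scipy, OpenCV 4.12 (cv2) and the standard library are available. Lean on these libraries where they do the work, as an engineer would, in place of code of your own. Each camera call takes 0.05 s, during which the arm holds its last target. There are 200 camera calls.

### The job

Hang the loose white caddy in the free middle of the worktop rail: hold it with its foot swung out towards you, hook its top lip over the rail's upper edge and lower it gently until you feel it just bear on the rail before you let go; then tilt it down, pressing on its front rim so that the foot swings in, until the orange clip snaps in behind the rail's lower edge and the caddy sits upright and flush. The rail is held in slotted posts and its exact height is not known, so feel for it; lower it with no more than about 10 N, never press with more than about 16 N, and leave the other things where they are.

Things in the scene. Friction and masses are not known exactly. Their poses are not given: they have to be found in the camera images.
- rail_stand: Worktop rail, fixed to the table: dark wooden foot 80x350x12 mm, two dark steel posts (y = -150, +150; 123 tall) carrying a level aluminium rail. Origin: centre of the foot's underside; x away from the robot, y along the rail, z up. The rail is a flat bar 330 long (y), 44 tall, 4 thick, from x = -2 to +2. The posts stand behind it (x = 8 to 16); between them it is open behind.
- rail_place (a point): The stand's point at the top of its foot below the rail's middle: (0, 0, 12) mm in the stand's frame, same axes. Straight above it is the rail: its clamps sit in slots of the posts, so its centre is anywhere from 78 to 98 mm above the table (upper edge 100 to 120); this is NOT measured and must be felt. It is free from y = -85 to +85, between a grey caddy (+y side) and a grey hook strip.
- caddy: Loose white caddy (0.15 to 0.23 kg), an open-topped plastic cup, upright on the table at the start. Origin: centre of its underside; z up, front (drain slots) to -x, back (lip and clip) to +x. Cup: x -23 to +23, y -26 to +26, z 0 to 80 mm (1.5 mm rim bead at z 76 to 80), walls 3. On its back a pad (face x = 28, z 31 to 52) bears on the rail's front when seated.
- caddy_center (a point): Centre of the cup, (0, 0, 40) mm in the caddy's frame, same axes; grip its 52 mm width from above, fingers closing along y. Seated on the rail, the caddy's axes are parallel to the stand's, this point is 30 mm in front of the rail's middle plane (x = -30 in the stand's frame) and 10 mm below the rail's centre.
- caddy_lip (a point): Middle of the lip's lower front edge, (32.5, 0, 65) mm in the caddy's frame, same axes. A bridge 44 wide runs back from the cup wall at z = 72 (underside) to 76 and the lip (x 32.5 to 36.5) hangs from its end, so the slot that takes the rail is 9.5 wide (x 23 to 32.5) and 7 deep. Hook with the foot swung out 22 to 28 degrees, which keeps the clip clear of the rail; the bridge then bears on the rail's upper edge.
- caddy_rim (a point): Where to press: middle of the front wall's top, (-21.5, 0, 80) mm in the caddy's frame, same axes. With the lip hooked and the caddy let go, it hangs by itself with the foot still out by about 13 degrees (0.23 rad), the clip's ramp against the rail's lower edge. A straight push down here (8 to 14 N) tilts it by some 12 mm and snaps the clip; then it stops hard. Levered, the rail feels 3 to 4 times the push.
- clip (a joint): Travel (m) of the orange foot clip at the caddy's back, 18 mm wide, ramped nose at x 33 to 40, crest z = 30 mm in the caddy's frame: 0 when sprung out (free or snapped home), up to 0.0021 while the nose is pushed down under the rail's lower edge. Spring: 1.5 N preload and 0.7 N per mm, on a 25 degree ramp.
- jam_jar: jam jar, 69 mm across, 99 mm tall, behind the rail; to be left alone. Origin: centre of its underside.
- match_box: red card box 48x61x15 mm, behind the rail; to be left alone. Origin: centre of its underside.
- tea_tin: small brown tea tin 60x78x61 mm, behind the rail; to be left alone. Origin: centre of its underside.
- coffee_mug: pink and white mug, 90 mm across, 105 mm tall, on the kitchen scale; to be left alone. Origin: centre of its underside.
- plug_adapter: small white plug adapter 36x41x28 mm, behind the rail; to be left alone. Origin: centre of its underside.
- dish_brush: white washing-up brush 161 mm long, lying at the right of the table; to be left alone. Origin: centre of its underside.
- biscuit_pack: green biscuit packet 45x120x11 mm, lying at the front left of the table; to be left alone. Origin: centre of its underside.

How it is judged:
On the way:
1. with the caddy still held and its foot swung out, its lip is hooked behind the rail's upper edge and the caddy bears lightly on the rail (x of caddy_lip in the frame of rail_stand between 0 and 0.012 m and z of caddy_lip in the frame of rail_stand between 0.089 and 0.1195 m and y of caddy_center in the frame of rail_stand between -0.06 and 0.06 m and angle between the z axis of caddy and the z axis of rail_stand, either way round above 0.15 rad and contact force between caddy and rail_stand above 0.5 N and contact force between the fingers and caddy above 1 N), for 0.2 s.
At the end, for the whole second after the job is handed in: The caddy hangs at rest and clipped on the rail: upright and square to it within 0.06 rad, within 4 mm of its seated depth (30.5 mm before the rail's middle plane) and 50 mm of the rail's middle, at the rail's height, the clip sprung out again (under 1.2 mm) (x of caddy_center in the frame of rail_stand between -0.0345 and -0.0265 m and y of caddy_center in the frame of rail_stand between -0.05 and 0.05 m and z of caddy_center in the frame of rail_stand between 0.065 and 0.091 m and angle between the z axis of caddy and the z axis of rail_stand, either way round below 0.06 rad and angle between the x axis of caddy and the x axis of rail_stand, either way round below 0.06 rad and value of joint clip below 0.0012 m and linear speed of caddy below 0.02 m/s); the robot touches nothing.
It fails at once if the caddy is pushed onto the rail with more than 15 N while it is being hooked (foot out by more than 0.32 rad) (angle between the z axis of caddy and the z axis of rail_stand, either way round above 0.32 rad and contact force between caddy and rail_stand above 15 N).
It fails at once if the caddy is forced against the rail or its stand with more than 80 N in all (a push of about 20 N on its rim) (contact force between caddy and rail_stand above 80 N).
It fails at once if the arm or fingers push on the rail or its stand with more than 25 N (contact force between any of the fingers, the arm and rail_stand above 25 N).
It fails at once if another thing is shifted by more than 30 mm (distance of any of jam_jar, match_box, tea_tin, coffee_mug, plug_adapter, dish_brush, biscuit_pack from where it was at the start of the episode above 0.03 m).
It also fails if it takes over 51 s, if anything falls off the work surface, if the arm or the gripper's body presses on something with over 40 N, if the wrist force passes 120 N, or if a joint passes its speed limit or range.

## Working session

There is one attempt and no reset: what is moved stays moved. The work goes in short steps, Python scripts to look and compute and a tool call to move; the robot and the scene stay as the last step left them, time stands still between calls to the robot, and variables do not carry over. Pictures are saved under pics/ and viewed, on a budget of 10 in all, crops included, one or two more only if the job needs it, and the job is handed in when it is done.

Besides the shell and the picture viewer there is one more tool, called as name(argument=value, ...), one argument or row to a line, values as JSON. drive_tool: Moves the arm, as the interface text tells. Its arguments: {"type":"object","properties":{"targets":{"type":"array","items":{"type":"array","items":{"type":"number"}}},"jaw":{"type":"number"},"force":{"type":"number"}},"required":["targets"]}

```bash
mkdir -p pics
cat > h.py <<'E'
from rig import sensors, cams, manip, spotter
import cv2, numpy as np
def snap(c,f):
    im=cams.get_image(c); cv2.imwrite('pics/'+f,im['color'][:,:,::-1]); return im
def st():
    s=sensors.get_state(); print('t',s['clock'],'p',np.round(s['position'],4),'F',np.round(s['contact_force'],2),'M',np.round(s['moment'],3),'w',round(float(s['width']),4),'q',np.round(s['ee_rot'],3))
E
python3 - <<'E'
from h import *
st()
for c in ('scene','top'):
    snap(c,c+'1.png')
    for q in ('caddy','caddy_center','caddy_lip','caddy_rim','rail_stand','rail_place','coffee_mug','jam_jar','tea_tin'):
        r=spotter.landmark_of(q,c)
        print(c,q,[(np.round(d['point'],3),round(d['score'],2)) for d in r[:2]])
a=cv2.imread('pics/scene1.png');b=cv2.imread('pics/top1.png')
cv2.imwrite('pics/both.png',cv2.resize(np.vstack([a,b]),None,fx=.71,fy=.71))
E
```

```text
t 0.0 p [ 0.1975 -0.5396  0.303 ] F [-0.15  0.14  0.09] M [ 0.012 -0.036 -0.007] w 0.0853 q [-0.001  0.985  0.174 -0.   ]
scene caddy [(array([ 0.422, -0.098, -0.   ]), 0.62)]
scene caddy_center [(array([ 0.425, -0.094,  0.038]), 0.83)]
scene caddy_lip [(array([ 0.455, -0.111,  0.064]), 0.73)]
scene caddy_rim [(array([ 0.405, -0.091,  0.078]), 0.76), (array([ 0.679, -0.025,  0.004]), 0.74)]
scene rail_stand [(array([ 0.562, -0.039, -0.003]), 0.95)]
scene rail_place [(array([ 0.423, -0.096,  0.002]), 0.67), (array([ 0.564, -0.034,  0.017]), 0.57)]
scene coffee_mug [(array([0.806, 0.065, 0.038]), 0.94)]
scene jam_jar [(array([ 0.42 , -0.097,  0.038]), 0.32)]
scene tea_tin [(array([ 0.69 , -0.192, -0.003]), 0.62)]
top caddy [(array([0.686, 0.104, 0.002]), 0.46), (array([ 0.561, -0.04 ,  0.013]), 0.37)]
top caddy_center [(array([ 0.421, -0.101,  0.037]), 0.75)]
top caddy_lip [(array([ 0.452, -0.113,  0.062]), 0.59)]
top caddy_rim [(array([ 0.402, -0.096,  0.083]), 0.79)]
top rail_stand [(array([ 0.564, -0.04 ,  0.001]), 0.63)]
top rail_place [(array([ 0.56 , -0.04 ,  0.016]), 0.71)]
top coffee_mug [(array([0.802, 0.062, 0.034]), 0.69)]
top jam_jar [(array([ 0.678, -0.026, -0.   ]), 0.83), (array([ 0.424, -0.101,  0.035]), 0.23)]
top tea_tin [(array([ 0.692, -0.189, -0.   ]), 0.97)]
```

View pics/both.png

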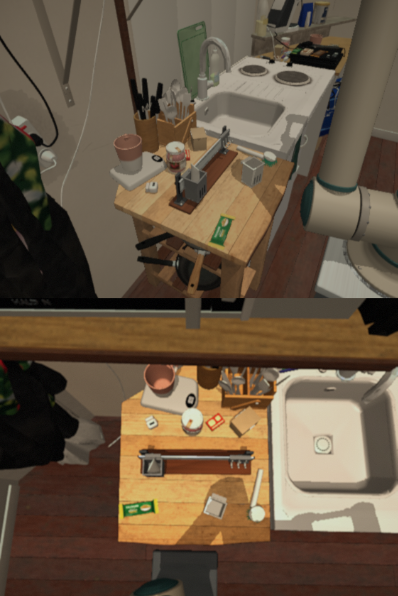

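Run:
```python
import cv2
b=cv2.imread('pics/top1.png')
cv2.imwrite('pics/topc.png',cv2.resize(b[195:335,165:365],None,fx=4,fy=4,interpolation=cv2.INTER_CUBIC))
```

```text
(no output)
```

View pics/topc.png

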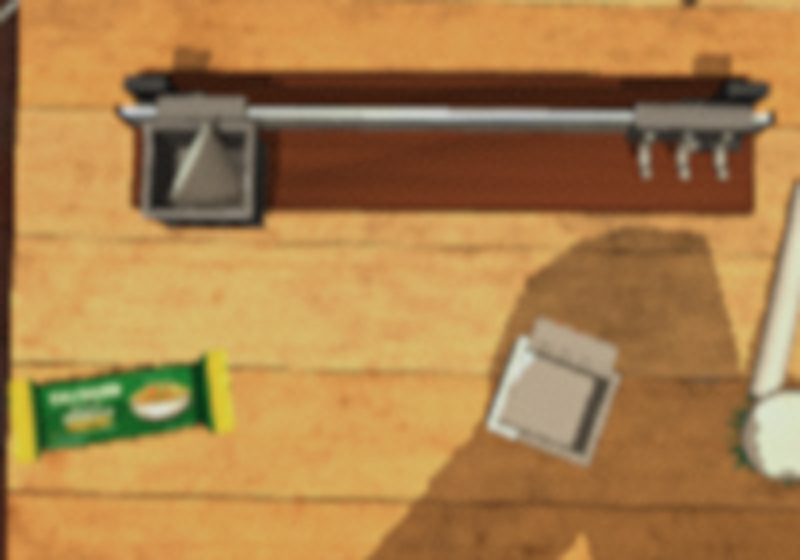

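```bash
cat >> h.py <<'E'
def ray(im,uv,z):
    R,t,K=map(np.array,(im['R'],im['t'],im['intrinsics'])); c=-R.T@t
    d=R.T@np.linalg.inv(K)@np.array([uv[0],uv[1],1.]); return c+d*(z-c[2])/d[2]
E
python3 - <<'E'
from h import *
im=cams.get_image('top')
f=lambda u,v,z: ray(im,(u/4+165-.375,v/4+195-.375),z)
def seg(n,a,b,z):
    A,B=f(*a,z),f(*b,z);d=A-B; print(n,A.round(4),B.round(4),'yaw',np.degrees(np.arctan2(-d[0],d[1])))
seg('rail top',(125,113),(770,121),.11)
seg('foot front',(270,208),(752,212),.012)
seg('foot back',(200,73),(730,78),.012)
seg('caddy front rim',(488,420),(585,463),.08)
seg('lip back',(535,318),(617,350),.076)
seg('caddy back rim',(525,338),(620,375),.08)
E
```

```text
rail top [0.5577 0.1214 0.11  ] [ 0.5626 -0.2024  0.11  ] yaw 0.8728204486602048
foot front [0.5215 0.0564 0.012 ] [ 0.5265 -0.2124  0.012 ] yaw 1.0525106893305183
foot back [0.5966 0.0994 0.012 ] [ 0.6022 -0.2007  0.012 ] yaw 1.0710187412367171
caddy front rim [ 0.4115 -0.0646  0.08  ] [ 0.3918 -0.1135  0.08  ] yaw -21.998951269306087
lip back [ 0.4628 -0.0877  0.076 ] [ 0.4478 -0.1298  0.076 ] yaw -19.657662139636862
caddy back rim [ 0.4526 -0.0825  0.08  ] [ 0.4353 -0.1309  0.08  ] yaw -19.578114950050914
```

drive_tool(
  targets=[
    [0.023,0.044,0,-8],
    [0.023,0.044,0,-8],
    [0.023,0.044,0,-8],
    [0.023,0.044,0,-8],
    [0.023,0.044,0,-8],
  ],
  jaw=0.0854,
  force=20,
)

```text
clock: 1.68
position: [0.3131, -0.3186, 0.3041]
ee_rot: [0.0, 0.985, -0.175, 0.0]
contact_force: [1.3, -0.5, -0.2]
width: 0.0852
```

drive_tool(
  targets=[
    [0.023,0.044,-0.01,0],
    [0.023,0.044,-0.015,0],
    [0.023,0.044,-0.015,0],
    [0.023,0.044,-0.015,0],
    [0.021,0.044,-0.015,0],
  ],
)

```text
clock: 2.3
position: [0.4264, -0.0986, 0.2338]
ee_rot: [0.0, 0.985, -0.173, 0.001]
contact_force: [0.7, 0.3, 0.3]
width: 0.0851
```

Run:
```python
from h import *
st(); print(manip.grip_point_offset)
im=snap('wrist','w1.png')
for q in ('caddy_center','caddy_rim','caddy_lip'):
    print(q,[(np.round(d['point'],3),round(d['score'],2)) for d in spotter.landmark_of(q,'wrist')[:2]])
```

```text
t 2.3 p [ 0.4264 -0.0986  0.2338] F [0.65 0.33 0.35] M [-0.01   0.001 -0.041] w 0.0851 q [ 0.     0.985 -0.173  0.001]
0.0539
caddy_center [(array([ 0.42 , -0.096,  0.042]), 0.73)]
caddy_rim [(array([ 0.406, -0.091,  0.08 ]), 0.87)]
caddy_lip [(array([ 0.453, -0.11 ,  0.064]), 0.86)]
```

View pics/w1.png

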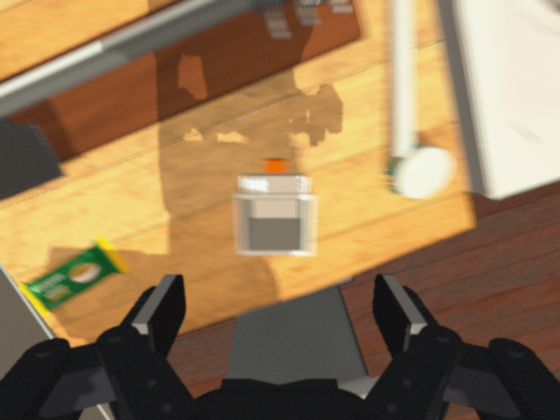

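drive_tool(
  targets=[
    [0,0,-0.035,0],
    [0,0,-0.035,0],
    [0,0,-0.032,0],
    [0,0,-0.02,0],
    [0,0,0,0],
  ],
)

```text
clock: 3.12
position: [0.4247, -0.1011, 0.1113]
ee_rot: [-0.0, 0.985, -0.174, -0.001]
contact_force: [0.2, 0.7, 0.9]
width: 0.0855
```

drive_tool(
  targets=[
    [0,0,0,0],
    [0,0,0,0],
    [0,0,0,0],
    [0,0,0,0],
    [0,0,0,0],
  ],
  jaw=0.03,
  force=20,
)

```text
clock: 3.75
position: [0.4264, -0.1006, 0.1131]
ee_rot: [0.001, 0.985, -0.173, 0.001]
contact_force: [-0.4, -1.1, 6.7]
width: 0.0516
```

drive_tool(
  targets=[
    [0,0,0.02,0],
    [0.016,0.015,0,5],
    [0.016,0.015,0,5],
    [0.016,0.015,0,6],
    [0.016,0.015,0,5.3],
  ],
)

```text
clock: 4.38
position: [0.4898, -0.0393, 0.1319]
ee_rot: [-0.0, 1.0, 0.014, -0.0]
contact_force: [1.4, 0.5, -1.9]
width: 0.0523
```

drive_tool(
  targets=[
    [0,0,0,0],
    [0,0,-0.01,0],
    [0,0,-0.006,0],
    [0,0,0,0],
    [0,0,0,0],
  ],
)

```text
clock: 5.0
position: [0.4895, -0.0403, 0.1159]
ee_rot: [0.0, 1.0, 0.012, -0.0]
contact_force: [-0.4, 0.2, -1.4]
width: 0.0518
```

Run:
```python
from h import *
st()
snap('wrist','w2.png'); a=snap('scene','s2.png')
for q in ('caddy','caddy_center','caddy_lip','caddy_rim','rail_stand'):
    print(q,[(np.round(d['point'],3),round(d['score'],2)) for d in spotter.landmark_of(q,'scene')[:2]])
X=np.array([.5,-.06,.08]); p=np.array(a['intrinsics'])@(np.array(a['R'])@X+a['t']); u,v=(p[:2]/p[2]).astype(int)
cv2.imwrite('pics/s2c.png',cv2.resize(a['color'][v-70:v+70,u-90:u+90,::-1],None,fx=4,fy=4,interpolation=cv2.INTER_CUBIC))
```

```text
t 5.0 p [ 0.4895 -0.0403  0.1159] F [-0.35  0.22 -1.39] M [ 0.031 -0.043 -0.04 ] w 0.0518 q [ 0.     1.     0.012 -0.   ]
caddy [(array([0.807, 0.062, 0.038]), 0.7), (array([ 0.485, -0.042,  0.003]), 0.61)]
caddy_center [(array([ 0.487, -0.038,  0.042]), 0.9), (array([ 0.46 , -0.229, -0.002]), 0.38)]
caddy_lip [(array([ 0.518, -0.043,  0.069]), 0.6)]
caddy_rim [(array([ 0.469, -0.044,  0.084]), 0.59)]
rail_stand [(array([ 0.563, -0.037,  0.   ]), 0.71)]
```

View pics/s2c.png

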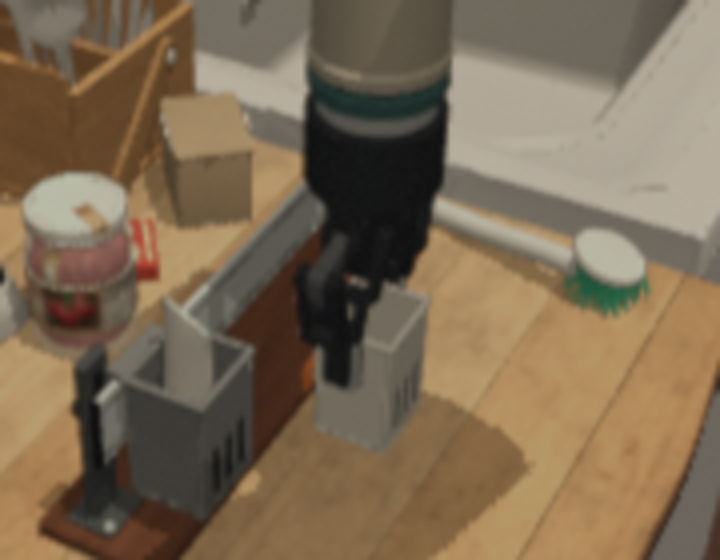

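drive_tool(
  targets=[
    [0.006,0,0.001,0],
    [0.006,0,0,0],
    [0.003,0,0,0],
    [0.002,0,0,0],
    [0.002,0,0,0],
  ],
)

```text
clock: 5.98
position: [0.5057, -0.0397, 0.1163]
ee_rot: [-0.0, 1.0, 0.012, -0.004]
contact_force: [-6.9, -0.0, 1.5]
width: 0.0517
```

drive_tool(
  targets=[
    [0.002,0,0,0],
    [0.002,0,0,0],
    [0.002,0,0,0],
    [0.002,0,0,0],
    [0,0,0,0],
  ],
)

```text
clock: 6.6
position: [0.512, -0.0394, 0.1167]
ee_rot: [-0.001, 1.0, 0.012, -0.005]
contact_force: [-10.5, -0.9, 8.8]
width: 0.0515
```

```bash
cat >> h.py <<'E'
def marks(c,qs=('caddy','caddy_center','caddy_lip','caddy_rim')):
    cams.get_image(c)
    for q in qs: print(c,q,[(np.round(d['point'],3),round(d['score'],2)) for d in spotter.landmark_of(q,c)[:2]])
E
python3 - <<'E'
from h import *
st(); marks('scene')
E
```

```text
t 6.6 p [ 0.512  -0.0394  0.1167] F [-10.47  -0.94   8.81] M [-0.052  1.863 -0.118] w 0.0515 q [-0.001  1.     0.012 -0.005]
scene caddy [(array([ 0.496, -0.039,  0.004]), 0.81), (array([ 0.54 , -0.043,  0.064]), 0.23)]
scene caddy_center [(array([ 0.505, -0.04 ,  0.04 ]), 0.96)]
scene caddy_lip [(array([ 0.502, -0.037,  0.043]), 0.73), (array([ 0.538, -0.041,  0.065]), 0.71)]
scene caddy_rim [(array([ 0.49 , -0.04 ,  0.088]), 0.97), (array([ 0.693, -0.102, -0.002]), 0.57)]
```

drive_tool(
  targets=[
    [0.002,0,0.001,0],
    [0.002,0,0.001,0],
    [0.001,0,0.0,0],
    [0,0,0,0],
    [0,0,0,0],
  ],
)

```text
clock: 7.48
position: [0.5173, -0.0393, 0.1184]
ee_rot: [-0.001, 1.0, 0.012, -0.005]
contact_force: [-9.7, 0.2, 5.4]
width: 0.0516
```

drive_tool(
  targets=[
    [-0.001,0,0.008,0],
    [-0.03,0,0.002,0],
    [-0.03,0,0,0],
    [0,0,0,0],
    [0,0,0,0],
  ],
)

```text
clock: 8.1
position: [0.4625, -0.0404, 0.1296]
ee_rot: [0.0, 1.0, 0.012, 0.002]
contact_force: [0.7, 1.6, -1.5]
width: 0.0518
```

Run:
```python
from h import *
st(); marks('scene'); marks('wrist')
```

```text
t 8.1 p [ 0.4625 -0.0404  0.1296] F [ 0.74  1.6  -1.54] M [-0.013  0.006  0.009] w 0.0518 q [0.    1.    0.012 0.002]
scene caddy [(array([ 0.45 , -0.046,  0.019]), 0.69)]
scene caddy_center [(array([ 0.454, -0.038,  0.056]), 0.59)]
scene caddy_lip [(array([ 0.492, -0.042,  0.076]), 0.61), (array([ 0.446, -0.044,  0.017]), 0.29)]
scene caddy_rim [(array([ 0.44 , -0.045,  0.101]), 0.72)]
wrist caddy [(array([ 0.44 , -0.04 ,  0.015]), 0.66)]
wrist caddy_center [(array([ 0.451, -0.043,  0.06 ]), 0.68)]
wrist caddy_lip [(array([ 0.487, -0.043,  0.078]), 0.74)]
wrist caddy_rim [(array([ 0.441, -0.04 ,  0.099]), 0.78)]
```

drive_tool(
  targets=[
    [0,0,-0.008,0],
    [0,0,-0.006,0],
    [0,0,-0.002,0],
    [0,0,-0.002,0],
    [0,0,0,0],
  ],
)

```text
clock: 9.22
position: [0.461, -0.0399, 0.1139]
ee_rot: [0.0, 1.0, 0.012, 0.001]
contact_force: [-6.8, 1.8, 28.7]
width: 0.0521
```

Run:
```python
from h import *
st()
```

```text
t 9.225 p [ 0.461  -0.0399  0.1139] F [-6.83  1.79 28.71] M [0.43  1.128 0.012] w 0.0521 q [0.    1.    0.012 0.001]
```

drive_tool(
  targets=[
    [0.003,0,0.001,0],
    [0.004,0,0.0005,0],
    [0.004,0,0,0],
    [0.003,0,0,0],
    [0,0,0,0],
  ],
)

```text
clock: 9.85
position: [0.473, -0.0397, 0.1126]
ee_rot: [-0.0, 1.0, 0.012, -0.002]
contact_force: [-3.3, 0.5, 7.6]
width: 0.0513
```

Run:
```python
from h import *
st(); marks('scene')
a=snap('scene','s3.png')
X=np.array([.48,-.04,.08]); p=np.array(a['intrinsics'])@(np.array(a['R'])@X+a['t']); u,v=(p[:2]/p[2]).astype(int)
cv2.imwrite('pics/s3c.png',cv2.resize(a['color'][v-45:v+45,u-60:u+60,::-1],None,fx=5,fy=5,interpolation=cv2.INTER_CUBIC))
```

```text
t 9.85 p [ 0.473  -0.0397  0.1126] F [-3.27  0.51  7.64] M [ 0.07   0.918 -0.018] w 0.0513 q [-0.     1.     0.012 -0.002]
scene caddy [(array([ 0.444, -0.038,  0.008]), 0.76), (array([ 0.457, -0.037,  0.046]), 0.54)]
scene caddy_center [(array([ 0.458, -0.039,  0.041]), 0.62)]
scene caddy_lip [(array([ 0.498, -0.04 ,  0.057]), 0.63)]
scene caddy_rim [(array([ 0.453, -0.043,  0.09 ]), 0.74), (array([0.805, 0.064, 0.041]), 0.55)]
```

View pics/s3c.png

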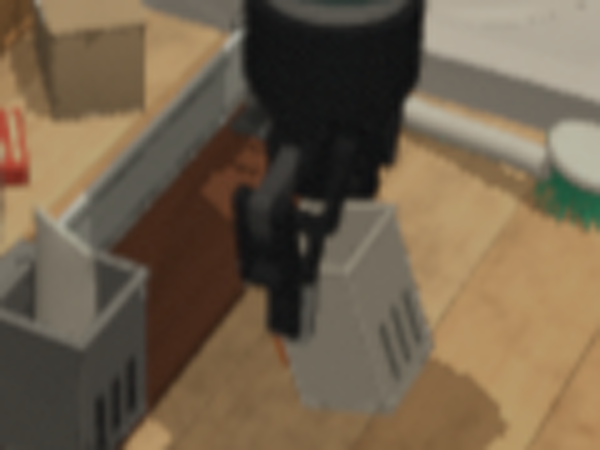

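drive_tool(
  targets=[
    [0.002,0,0,0],
    [0.002,0,0,0],
    [0.001,0,0,0],
    [0,0,0,0],
    [0,0,0.004,0],
  ],
)

```text
clock: 10.78
position: [0.4791, -0.0399, 0.116]
ee_rot: [-0.0, 1.0, 0.012, -0.001]
contact_force: [-0.7, 0.1, -1.4]
width: 0.0515
```

drive_tool(
  targets=[
    [0,0,0.02,0],
    [-0.03,0,0.04,0],
    [-0.01,0,0.03,0],
    [0,0,0,0],
    [0,0,0,0],
  ],
  force=50,
  jaw=0.03,
)

```text
clock: 11.4
position: [0.4398, -0.04, 0.2058]
ee_rot: [0.0, 1.0, 0.012, 0.0]
contact_force: [-0.2, 0.4, -1.2]
width: 0.0516
```

```bash
cat >> h.py <<'E'
from scipy.optimize import least_squares
P={'caddy':(0,0,0),'caddy_center':(0,0,.04),'caddy_lip':(.0325,0,.065),'caddy_rim':(-.0215,0,.08)}
def fit(tcp,cs=('scene','top','wrist')):
    O=[]
    for c in cs:
        cams.get_image(c)
        for q in P:
            for d in spotter.landmark_of(q,c)[:2]:
                if np.linalg.norm(np.array(d['point'])-tcp+[0,0,.054])<.1: O.append((P[q],d['point'],c,q))
    A=np.array([o[0] for o in O]);B=np.array([o[1] for o in O])
    def f(v): 
        c,s=np.cos(v[3]),np.sin(v[3]); X=np.c_[A[:,0]*c+A[:,2]*s,A[:,1],-A[:,0]*s+A[:,2]*c]+v[:3]
        return ((X-B)/.004).ravel()
    r=least_squares(f,[*(np.array(tcp)-[0,0,.11]),.4],loss='soft_l1')
    print('origin',r.x[:3].round(4),'tilt deg',np.degrees(r.x[3]).round(1),'n',len(O))
    v=r.x;c,s=np.cos(v[3]),np.sin(v[3])
    for n,a in (('lip',(.0325,.065)),('slotmid',(.02775,.072)),('clip',(.04,.03)),('grip->caddy',None)):
        if a: print(n,(v[0]+a[0]*c+a[1]*s).round(4),(v[2]-a[0]*s+a[1]*c).round(4))
    e=f(r.x).reshape(-1,3)*4; print('resid mm rms',np.sqrt((e**2).mean()).round(1))
E
python3 - <<'E'
from h import *
st(); fit(sensors.get_state()['position'])
E
```

```text
t 11.4 p [ 0.4398 -0.04    0.2058] F [-0.19  0.4  -1.24] M [-0.037 -0.056 -0.007] w 0.0516 q [0.    1.    0.012 0.   ]
origin [ 0.4113 -0.0402  0.0995] tilt deg 18.8 n 8
lip 0.463 0.1506
slotmid 0.4608 0.1587
clip 0.4588 0.115
resid mm rms 17.4
```

```bash
sed -i "s/,loss='soft_l1')/,loss='cauchy')\n    for o,q in zip(O,f(r.x).reshape(-1,3)*4): print(o[2],o[3],np.round(o[1],3),q.round(1))/" h.py
python3 - <<'E'
from h import *
fit(sensors.get_state()['position'])
a=snap('scene','s4.png')
X=np.array([.45,-.04,.14]); p=np.array(a['intrinsics'])@(np.array(a['R'])@X+a['t']); u,v=(p[:2]/p[2]).astype(int)
A=cv2.resize(a['color'][v-45:v+45,u-60:u+60,::-1],None,fx=5,fy=5,interpolation=cv2.INTER_CUBIC)
cv2.imwrite('pics/s4c.png',A)
E
```

```text
scene caddy [ 0.408 -0.042  0.101] [0.5 1.6 0.2]
scene caddy_center [ 0.423 -0.037  0.137] [ 1.  -4.   1.7]
scene caddy_lip [ 0.464 -0.04   0.151] [-0.6 -0.6 -2.2]
scene caddy_lip [ 0.422 -0.042  0.184] [ 41.6   0.8 -35.9]
scene caddy_rim [ 0.42  -0.041  0.184] [-0.6  0.4 -0.8]
wrist caddy [ 0.408 -0.039  0.099] [ 0.1 -1.5  2.1]
wrist caddy_center [ 0.424 -0.042  0.14 ] [-0.1  0.9 -2.1]
wrist caddy_lip [ 0.464 -0.041  0.147] [-0.7  0.3  1.4]
origin [ 0.408  -0.0409  0.1015] tilt deg 23.1 n 8
lip 0.4634 0.1485
slotmid 0.4618 0.1568
clip 0.4566 0.1134
resid mm rms 11.3
```

View pics/s4c.png

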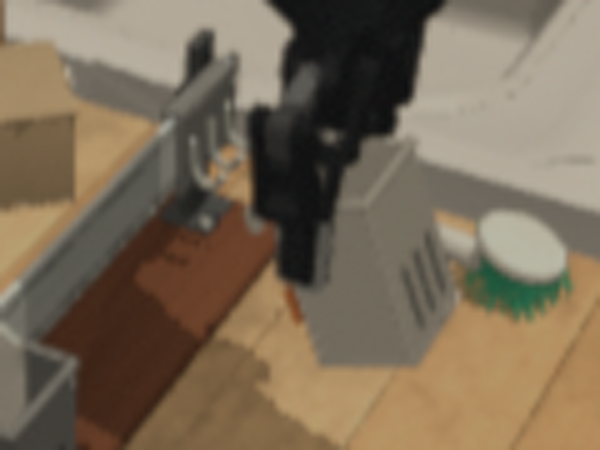

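drive_tool(
  targets=[
    [0,0,-0.04,0],
    [0,0,-0.03,0],
    [0,0,-0.017,0],
    [0,0,-0.005,0],
    [0,0,-0.001,0],
  ],
  force=20,
  jaw=0.03,
)

```text
clock: 13.58
position: [0.4399, -0.0401, 0.1136]
ee_rot: [0.0, 1.0, 0.012, 0.0]
contact_force: [0.6, 0.5, -1.5]
width: 0.0515
```

Run:
```python
from h import *
st()
```

```text
t 13.575 p [ 0.4399 -0.0401  0.1136] F [ 0.55  0.49 -1.52] M [ 0.064 -0.06   0.031] w 0.0515 q [0.    1.    0.012 0.   ]
```

drive_tool(
  targets=[
    [0,0,-0.001,0],
    [0.001,0,-0.001,0],
    [0.002,0,-0.0005,0],
    [0.002,0,0,0],
    [0.001,0,0,0],
  ],
)

```text
clock: 14.2
position: [0.4423, -0.04, 0.1118]
ee_rot: [0.0, 1.0, 0.013, -0.004]
contact_force: [-8.5, -2.4, 14.5]
width: 0.0518
```

drive_tool(
  targets=[
    [0.002,0,0,0],
    [0.002,0,0,0],
    [0,0,0,0],
    [0,0,0.005,0],
    [0,0,0.03,0],
  ],
)

```text
clock: 14.82
position: [0.449, -0.0398, 0.1454]
ee_rot: [-0.0, 1.0, 0.012, -0.001]
contact_force: [0.6, 0.3, -0.9]
width: 0.0516
```

drive_tool(
  targets=[
    [0,0,0.03,0],
    [0,0,0,0],
    [0,0,0,0],
    [0,0,0,0],
    [0,0,0,0],
  ],
  force=50,
  jaw=0.03,
)

```text
clock: 15.45
position: [0.4492, -0.0399, 0.175]
ee_rot: [-0.0, 1.0, 0.012, -0.001]
contact_force: [-0.0, 0.4, -2.6]
width: 0.0514
```

Run:
```python
from h import *
st(); fit(sensors.get_state()['position'],('scene','wrist'))
```

```text
t 15.45 p [ 0.4492 -0.0399  0.175 ] F [-0.03  0.45 -2.61] M [0.003 0.011 0.017] w 0.0514 q [-0.     1.     0.012 -0.001]
scene caddy [ 0.415 -0.041  0.072] [0.5 0.6 0.6]
scene caddy_center [ 0.433 -0.04   0.107] [-1.1 -0.4  2.6]
scene caddy_lip [ 0.475 -0.042  0.12 ] [-2.7  2.3 -1.5]
scene caddy_rim [ 0.428 -0.041  0.156] [ 1.3  1.  -1.5]
wrist caddy [ 0.415 -0.039  0.073] [ 0.7 -1.5 -0. ]
wrist caddy_center [ 0.431 -0.04   0.11 ] [ 1.3 -0.6 -0.9]
wrist caddy_lip [ 0.473 -0.039  0.118] [-0.7 -1.3  1.2]
origin [ 0.4157 -0.0402  0.0731] tilt deg 24.4 n 7
lip 0.4722 0.1188
slotmid 0.4707 0.1272
clip 0.4645 0.0838
resid mm rms 1.4
```

drive_tool(
  targets=[
    [0.02,0,-0.02,0],
    [0.025,0,-0.017,0],
    [0.02,0,0,0],
    [0.007,0,0,0],
    [0,0,0,0],
  ],
)

```text
clock: 16.58
position: [0.5216, -0.04, 0.139]
ee_rot: [0.0, 1.0, 0.012, -0.0]
contact_force: [0.2, -0.3, -1.3]
width: 0.0516
```

drive_tool(
  targets=[
    [0.001,0,0,0],
    [0.001,0,0,0],
    [0.001,0,0,0],
    [0.001,0,0,0],
    [0.001,0,0,0],
  ],
)

```text
clock: 17.2
position: [0.5266, -0.04, 0.139]
ee_rot: [0.0, 1.0, 0.012, 0.0]
contact_force: [-0.2, 0.8, -2.2]
width: 0.0513
```

drive_tool(
  targets=[
    [0.001,0,0,0],
    [0.001,0,0,0],
    [0.001,0,0,0],
    [0,0,0,0],
    [0,0,0,0],
  ],
)

```text
clock: 17.82
position: [0.5296, -0.04, 0.1389]
ee_rot: [0.0, 1.0, 0.012, -0.0]
contact_force: [-0.5, 0.3, -0.9]
width: 0.0515
```

drive_tool(
  targets=[
    [0.001,0,0,0],
    [0.001,0,0,0],
    [0.001,0,0,0],
    [0,0,0,0],
    [0,0,0,0],
  ],
)

```text
clock: 18.45
position: [0.5304, -0.0399, 0.1386]
ee_rot: [-0.0, 1.0, 0.012, -0.003]
contact_force: [-6.0, -1.1, 2.3]
width: 0.0514
```

drive_tool(
  targets=[
    [-0.005,0,0,0],
    [0,0,0.025,0],
    [0,0,0.019,0],
    [0.01,0,0,0],
    [0.0058,0,0,0],
  ],
)

```text
clock: 19.08
position: [0.5443, -0.04, 0.1825]
ee_rot: [0.0, 1.0, 0.012, 0.0]
contact_force: [-0.2, -0.0, -1.7]
width: 0.0519
```

drive_tool(
  targets=[
    [0,0,0,0],
    [0,0,-0.003,0],
    [0,0,-0.003,0],
    [0,0,-0.002,0],
    [0,0,0,0],
  ],
)

```text
clock: 19.7
position: [0.5432, -0.04, 0.1746]
ee_rot: [-0.0, 1.0, 0.012, -0.0]
contact_force: [-0.2, 0.8, -0.8]
width: 0.0513
```

Run:
```python
from h import *
st()
a=cams.get_image('scene'); img=cv2.imread('pics/scene1.png')
K,R,t=map(np.array,(a['intrinsics'],a['R'],a['t']))
def pr(X): p=K@(R@np.array(X)+t); return p[:2]/p[2]
ux=np.array([np.cos(.0175),np.sin(.0175)]);uy=np.array([-ux[1],ux[0]]);c=np.array([.5632,-.04])
W=lambda x,y,z:[*(c+ux*x+uy*y),z]
u,v=pr(W(0,0,.1)).astype(int); s=7;w,h=55,40
B=cv2.resize(img[v-h:v+h,u-w:u+w],None,fx=s,fy=s,interpolation=cv2.INTER_CUBIC)
for z,col in ((.10,(0,0,255)),(.11,(0,255,0)),(.12,(255,0,0))):
    q=[tuple(((pr(W(.002,y,z))-[u-w,v-h]+.5)*s).astype(int)) for y in (-.05,.0)]
    cv2.line(B,tuple(map(int,q[0])),tuple(map(int,q[1])),col,1)
for y in (-.06,-.03,0.01,0.03):
    print(y,[cv2.getRectSubPix(img,(1,1),tuple(map(float,pr(W(.002,y,z))))).astype(int).sum() for z in np.arange(.05,.132,.003)])
cv2.imwrite('pics/rail.png',B)
```

```text
t 19.7 p [ 0.5432 -0.04    0.1746] F [-0.19  0.8  -0.77] M [-0.032  0.01   0.017] w 0.0513 q [-0.     1.     0.012 -0.   ]
-0.06 [np.int64(140), np.int64(162), np.int64(198), np.int64(234), np.int64(263), np.int64(287), np.int64(297), np.int64(302), np.int64(301), np.int64(302), np.int64(300), np.int64(295), np.int64(281), np.int64(256), np.int64(252), np.int64(309), np.int64(389), np.int64(437), np.int64(423), np.int64(387), np.int64(372), np.int64(386), np.int64(402), np.int64(408), np.int64(408), np.int64(382), np.int64(330), np.int64(292)]
-0.03 [np.int64(136), np.int64(170), np.int64(223), np.int64(262), np.int64(278), np.int64(287), np.int64(295), np.int64(301), np.int64(301), np.int64(300), np.int64(300), np.int64(294), np.int64(278), np.int64(254), np.int64(258), np.int64(308), np.int64(394), np.int64(448), np.int64(428), np.int64(381), np.int64(366), np.int64(385), np.int64(409), np.int64(415), np.int64(415), np.int64(410), np.int64(412), np.int64(409)]
0.01 [np.int64(128), np.int64(165), np.int64(226), np.int64(253), np.int64(261), np.int64(281), np.int64(296), np.int64(303), np.int64(300), np.int64(298), np.int64(299), np.int64(301), np.int64(291), np.int64(259), np.int64(244), np.int64(293), np.int64(375), np.int64(439), np.int64(429), np.int64(382), np.int64(364), np.int64(373), np.int64(388), np.int64(359), np.int64(294), np.int64(251), np.int64(243), np.int64(246)]
0.03 [np.int64(239), np.int64(186), np.int64(209), np.int64(239), np.int64(262), np.int64(286), np.int64(299), np.int64(304), np.int64(303), np.int64(301), np.int64(299), np.int64(301), np.int64(295), np.int64(278), np.int64(265), np.int64(302), np.int64(378), np.int64(434), np.int64(426), np.int64(387), np.int64(368), np.int64(381), np.int64(410), np.int64(424), np.int64(424), np.int64(423), np.int64(410), np.int64(341)]
```

View pics/rail.png

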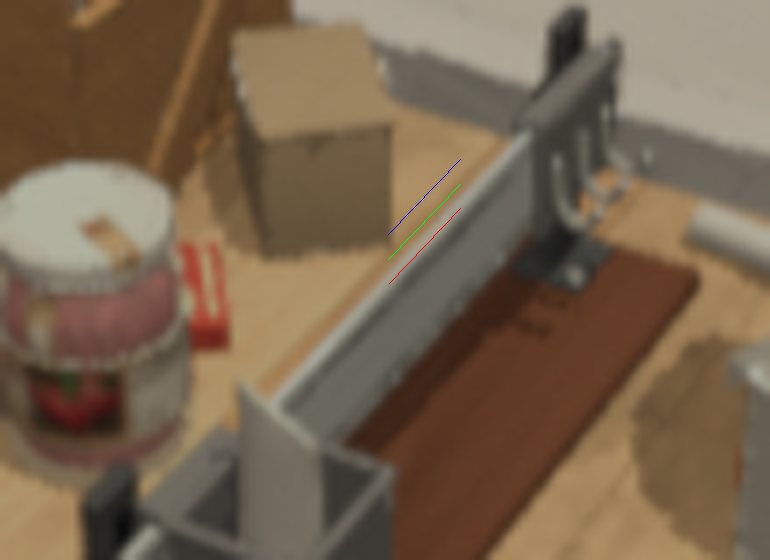

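drive_tool(
  targets=[
    [0,0,-0.003,0],
    [0,0,-0.003,0],
    [0,0,-0.002,0],
    [0,0,0,0],
    [0,0,0,0],
  ],
)

```text
clock: 20.38
position: [0.5435, -0.04, 0.167]
ee_rot: [0.0, 1.0, 0.012, 0.0]
contact_force: [-0.4, -0.2, -2.0]
width: 0.0515
```

drive_tool(
  targets=[
    [0,0,-0.0005,0],
    [0,0,-0.0005,0],
    [0,0,-0.0005,0],
    [0,0,0,0],
    [0,0,0,0],
  ],
)

```text
clock: 21.0
position: [0.5434, -0.04, 0.1654]
ee_rot: [0.0, 1.0, 0.012, 0.0]
contact_force: [-0.1, 0.9, -0.8]
width: 0.0514
```

drive_tool(
  targets=[
    [0,0,-0.0005,0],
    [0,0,-0.0005,0],
    [0,0,-0.0005,0],
    [0,0,0,0],
    [0,0,0,0],
  ],
)

```text
clock: 21.62
position: [0.5434, -0.04, 0.1639]
ee_rot: [0.0, 1.0, 0.012, 0.0]
contact_force: [-0.2, 0.6, -1.2]
width: 0.0511
```

drive_tool(
  targets=[
    [0,0,-0.0005,0],
    [0,0,-0.0005,0],
    [0,0,-0.0005,0],
    [0,0,0,0],
    [0,0,0,0],
  ],
)

```text
clock: 22.25
position: [0.5434, -0.04, 0.1624]
ee_rot: [0.0, 1.0, 0.012, 0.0]
contact_force: [0.1, -0.0, -1.4]
width: 0.0515
```

drive_tool(
  targets=[
    [0,0,-0.0005,0],
    [0,0,-0.0005,0],
    [0,0,-0.0005,0],
    [0,0,0,0],
    [0,0,0,0],
  ],
)

```text
clock: 22.88
position: [0.5434, -0.04, 0.1609]
ee_rot: [0.0, 1.0, 0.012, 0.0]
contact_force: [0.3, -0.3, -1.2]
width: 0.0513
```

drive_tool(
  targets=[
    [0,0,-0.0005,0],
    [0,0,-0.0005,0],
    [0,0,-0.0005,0],
    [0,0,0,0],
    [0,0,0,0],
  ],
)

```text
clock: 23.5
position: [0.5434, -0.04, 0.1594]
ee_rot: [0.0, 1.0, 0.012, -0.0]
contact_force: [0.9, 0.2, -2.2]
width: 0.0513
```

drive_tool(
  targets=[
    [0,0,-0.0005,0],
    [0,0,-0.0005,0],
    [0,0,-0.0005,0],
    [0,0,0,0],
    [0,0,0,0],
  ],
)

```text
clock: 24.12
position: [0.5434, -0.04, 0.1579]
ee_rot: [0.0, 1.0, 0.012, 0.0]
contact_force: [0.7, -0.2, -1.8]
width: 0.0517
```

drive_tool(
  targets=[
    [0,0,-0.0005,0],
    [0,0,-0.0005,0],
    [0,0,-0.0003,0],
    [0,0,0,0],
    [0,0,0,0],
  ],
)

```text
clock: 24.75
position: [0.5434, -0.04, 0.1567]
ee_rot: [0.0, 1.0, 0.012, 0.0]
contact_force: [0.9, 0.3, -1.6]
width: 0.0518
```

drive_tool(
  targets=[
    [0,0,-0.0005,0],
    [0,0,-0.0005,0],
    [0,0,-0.0003,0],
    [0,0,0,0],
    [0,0,0,0],
  ],
)

```text
clock: 25.38
position: [0.5435, -0.04, 0.1555]
ee_rot: [0.0, 1.0, 0.012, 0.0]
contact_force: [-0.0, 0.7, 0.1]
width: 0.0518
```

drive_tool(
  targets=[
    [0,0,-0.0003,0],
    [0,0,0,0],
    [0,0,0,0],
    [0,0,0,0],
    [0,0,0,0],
  ],
)

```text
clock: 26.0
position: [0.5435, -0.04, 0.1553]
ee_rot: [0.0, 1.0, 0.012, 0.0]
contact_force: [-0.9, -0.3, 4.0]
width: 0.0515
```

drive_tool(
  targets=[
    [0,0,0,0],
    [0,0,0,0],
    [0,0,0,0],
    [0,0,0,0],
    [0,0,0,0],
  ],
  jaw=0.08,
  force=20,
)

```text
clock: 26.62
position: [0.5434, -0.04, 0.155]
ee_rot: [0.0, 1.0, 0.012, -0.0]
contact_force: [-0.8, 0.3, 0.2]
width: 0.08
```

drive_tool(
  targets=[
    [0,0,0.02,0],
    [0,0,0.025,0],
    [-0.02,0,0.015,0],
    [-0.02,0,0,0],
    [0,0,0,0],
  ],
)

```text
clock: 27.25
position: [0.5022, -0.0398, 0.2152]
ee_rot: [-0.0, 1.0, 0.012, -0.0]
contact_force: [0.7, 0.2, -0.3]
width: 0.0796
```

Run:
```python
from h import *
st(); fit([.545,-.04,.155],('scene','wrist'))
a=snap('scene','s5.png')
X=np.array([.55,-.04,.1]); p=np.array(a['intrinsics'])@(np.array(a['R'])@X+a['t']); u,v=(p[:2]/p[2]).astype(int)
cv2.imwrite('pics/s5c.png',cv2.resize(a['color'][v-45:v+45,u-60:u+60,::-1],None,fx=5,fy=5,interpolation=cv2.INTER_CUBIC))
```

```text
t 27.25 p [ 0.5022 -0.0398  0.2152] F [ 0.73  0.19 -0.33] M [ 0.01  -0.052  0.006] w 0.0796 q [-0.     1.     0.012 -0.   ]
scene caddy [ 0.525 -0.04   0.042] [-1.1 -0.2  0.6]
scene caddy_lip [ 0.568 -0.041  0.1  ] [ 0.4  1.1 -0.8]
wrist caddy [ 0.522 -0.04   0.041] [ 2.1 -0.3  1.4]
wrist caddy_center [ 0.531 -0.04   0.084] [ 0.9 -0.  -2.4]
wrist caddy_lip [ 0.521 -0.039  0.123] [ 46.8  -1.4 -23.5]
wrist caddy_lip [ 0.569 -0.041  0.1  ] [-0.5  0.5 -0.4]
wrist caddy_rim [ 0.521 -0.04   0.122] [-2.7  0.3  2.3]
origin [ 0.5236 -0.0402  0.0421] tilt deg 11.3 n 7
lip 0.5682 0.0994
slotmid 0.565 0.1072
clip 0.5687 0.0637
resid mm rms 11.5
```

View pics/s5c.png

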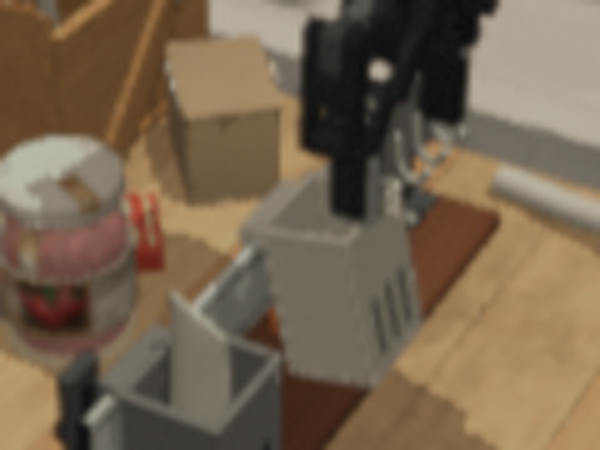

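drive_tool(
  targets=[
    [0.006,0,0,0],
    [0.006,0,0,0],
    [0,0,0,0],
    [0,0,-0.004,0],
    [0,0,-0.006,0],
  ],
  jaw=0.0,
)

```text
clock: 28.42
position: [0.5153, -0.04, 0.2047]
ee_rot: [0.0, 1.0, 0.012, -0.0]
contact_force: [-0.6, -1.2, 1.1]
width: 0.0001
```

drive_tool(
  targets=[
    [0,0,-0.002,0],
    [0,0,-0.002,0],
    [0,0,-0.001,0],
    [0,0,0,0],
    [0,0,0,0],
  ],
)

```text
clock: 29.05
position: [0.5155, -0.04, 0.2002]
ee_rot: [0.0, 1.0, 0.012, 0.0]
contact_force: [-0.1, 0.9, 0.2]
width: 0.0001
```

drive_tool(
  targets=[
    [0,0,-0.001,0],
    [0,0,-0.001,0],
    [0,0,0,0],
    [0,0,0,0],
    [0,0,0,0],
  ],
)

```text
clock: 29.68
position: [0.5153, -0.04, 0.198]
ee_rot: [0.0, 1.0, 0.012, -0.0]
contact_force: [-0.3, 0.0, 0.5]
width: -0.0005
```

drive_tool(
  targets=[
    [0,0,-0.001,0],
    [0,0,-0.001,0],
    [0,0,0,0],
    [0,0,0,0],
    [0,0,0,0],
  ],
)

```text
clock: 30.3
position: [0.5157, -0.04, 0.196]
ee_rot: [0.0, 1.0, 0.012, 0.0]
contact_force: [-2.1, 0.2, 1.7]
width: -0.0001
```

drive_tool(
  targets=[
    [0,0,-0.0005,0],
    [0,0,-0.0005,0],
    [0,0,-0.0005,0],
    [0,0,0,0],
    [0,0,0,0],
  ],
)

```text
clock: 30.92
position: [0.5156, -0.04, 0.1945]
ee_rot: [0.0, 1.0, 0.012, 0.0]
contact_force: [-1.7, 0.2, 2.6]
width: -0.0001
```

drive_tool(
  targets=[
    [0,0,-0.0005,0],
    [0,0,-0.0005,0],
    [0,0,-0.0005,0],
    [0,0,0,0],
    [0,0,0,0],
  ],
)

```text
clock: 31.55
position: [0.5157, -0.04, 0.193]
ee_rot: [0.0, 1.0, 0.012, 0.0]
contact_force: [-1.6, -0.4, 1.8]
width: 0.0002
```

drive_tool(
  targets=[
    [0,0,-0.0005,0],
    [0,0,-0.0005,0],
    [0,0,-0.0005,0],
    [0,0,0,0],
    [0,0,0,0],
  ],
)

```text
clock: 32.17
position: [0.5161, -0.0401, 0.1915]
ee_rot: [0.0, 1.0, 0.012, 0.001]
contact_force: [-0.4, 0.1, -0.1]
width: -0.0005
```

drive_tool(
  targets=[
    [0,0,-0.0005,0],
    [0,0,-0.0005,0],
    [0,0,0,0],
    [0,0,0,0],
    [0,0,0,0],
  ],
)

```text
clock: 32.8
position: [0.5154, -0.04, 0.1906]
ee_rot: [0.0, 1.0, 0.012, 0.0]
contact_force: [-0.8, 0.2, 0.0]
width: 0.0002
```

Run:
```python
from h import *
st(); fit([.545,-.04,.155],('scene',))
a=snap('scene','s6.png')
X=np.array([.54,-.04,.1]); p=np.array(a['intrinsics'])@(np.array(a['R'])@X+a['t']); u,v=(p[:2]/p[2]).astype(int)
cv2.imwrite('pics/s6c.png',cv2.resize(a['color'][v-45:v+45,u-60:u+60,::-1],None,fx=6,fy=6,interpolation=cv2.INTER_CUBIC))
```

```text
t 32.8 p [ 0.5154 -0.04    0.1906] F [-0.77  0.19  0.02] M [0.015 0.008 0.021] w 0.0002 q [0.    1.    0.012 0.   ]
scene caddy [ 0.532 -0.043  0.038] [ 0.4  1.7 -2.5]
scene caddy_center [ 0.532 -0.038  0.075] [ 0.5 -3.2  0.5]
scene caddy_lip [ 0.566 -0.043  0.1  ] [-0.7  1.2 -0.2]
scene caddy_rim [ 0.512 -0.041  0.113] [-0.2 -0.5  1.8]
origin [ 0.5329 -0.0414  0.0352] tilt deg 0.2 n 4
lip 0.5656 0.1
slotmid 0.5609 0.1071
clip 0.573 0.065
resid mm rms 1.5
```

View pics/s6c.png

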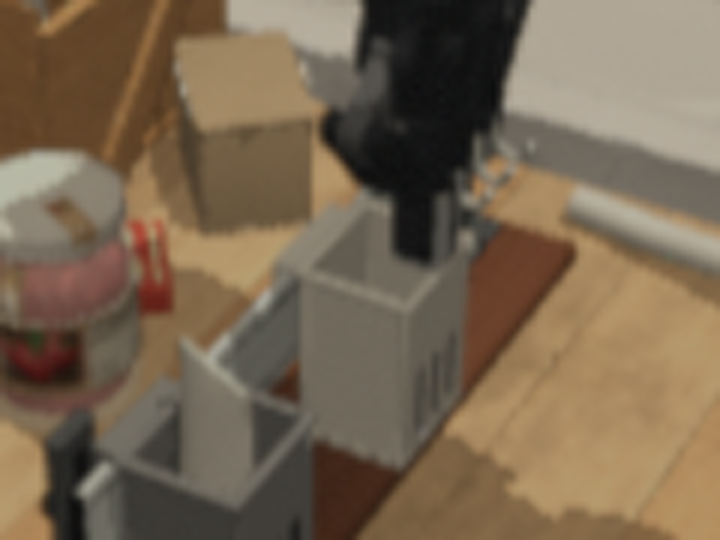

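drive_tool(
  targets=[
    [0,0,-0.001,0],
    [0,0,-0.0005,0],
    [0,0,0,0],
    [0,0,0,0],
    [0,0,0,0],
  ],
)

```text
clock: 33.72
position: [0.5154, -0.04, 0.1891]
ee_rot: [0.0, 1.0, 0.012, 0.0]
contact_force: [0.8, -0.1, -0.3]
width: -0.0001
```

drive_tool(
  targets=[
    [0,0,-0.0005,0],
    [0,0,-0.0003,0],
    [0,0,0,0],
    [0,0,0,0],
    [0,0,0,0],
  ],
)

```text
clock: 34.35
position: [0.5154, -0.04, 0.1882]
ee_rot: [0.0, 1.0, 0.012, -0.0]
contact_force: [-0.1, 0.4, -0.1]
width: -0.0003
```

drive_tool(
  targets=[
    [0,0,-0.0005,0],
    [0,0,-0.0003,0],
    [0,0,0,0],
    [0,0,0,0],
    [0,0,0,0],
  ],
)

```text
clock: 34.98
position: [0.5154, -0.04, 0.1876]
ee_rot: [0.0, 1.0, 0.012, 0.0]
contact_force: [-1.4, 0.4, 2.4]
width: 0.0001
```

```bash
python3 -c "
from h import *
st()"
```

```text
t 34.975 p [ 0.5154 -0.04    0.1876] F [-1.44  0.39  2.4 ] M [0.044 0.132 0.078] w 0.0001 q [0.    1.    0.012 0.   ]
```

drive_tool(
  targets=[
    [0,0,-0.0005,0],
    [0,0,0,0],
    [0,0,0,0],
    [0,0,0,0],
    [0,0,0,0],
  ],
)

```text
clock: 35.6
position: [0.5154, -0.04, 0.1875]
ee_rot: [0.0, 1.0, 0.012, 0.0]
contact_force: [-1.6, -1.0, 6.5]
width: 0.0
```

Hard stop felt at the seated height (6.5 N, 0.1 mm of yield). I'll retreat, check and hand in.

drive_tool(
  targets=[
    [0,0,0.01,0],
    [0,0,0.03,0],
    [0,0,0.03,0],
    [-0.03,0,0.01,0],
    [-0.03,0,0,0],
  ],
)

```text
clock: 36.22
position: [0.4555, -0.0402, 0.2681]
ee_rot: [0.0, 1.0, 0.012, 0.001]
contact_force: [-0.8, 0.9, -0.1]
width: 0.0006
```

Run:
```python
from h import *
st(); fit([.545,-.04,.155],('scene','wrist','top'))
a=snap('scene','s7.png')
X=np.array([.56,-.04,.09]); p=np.array(a['intrinsics'])@(np.array(a['R'])@X+a['t']); u,v=(p[:2]/p[2]).astype(int)
cv2.imwrite('pics/s7c.png',cv2.resize(a['color'][v-45:v+45,u-60:u+60,::-1],None,fx=6,fy=6,interpolation=cv2.INTER_CUBIC))
```

```text
t 36.225 p [ 0.4555 -0.0402  0.2681] F [-0.84  0.94 -0.07] M [0.014 0.038 0.026] w 0.0006 q [0.    1.    0.012 0.001]
scene caddy [ 0.532 -0.04   0.034] [ 0.4  0.8 -0.3]
scene caddy_center [ 0.533 -0.037  0.074] [ 0.4 -2.6  0.3]
scene caddy_lip [ 0.566 -0.042  0.1  ] [ 1.   2.5 -1.6]
scene caddy_rim [ 0.514 -0.04   0.114] [-1.5  0.7  0.2]
wrist caddy [ 0.533 -0.038  0.033] [-0.4 -1.3  1.2]
wrist caddy_center [ 0.532 -0.04   0.074] [ 1.4  1.  -0.4]
wrist caddy_rim [ 0.514 -0.037  0.114] [-0.7 -1.8  0.3]
top caddy_center [ 0.557 -0.04   0.012] [-23.5   0.3  61.7]
origin [ 0.5329 -0.0392  0.0341] tilt deg 1.1 n 8
lip 0.5666 0.0984
slotmid 0.562 0.1055
clip 0.5734 0.0633
resid mm rms 13.5
```

View pics/s7c.png

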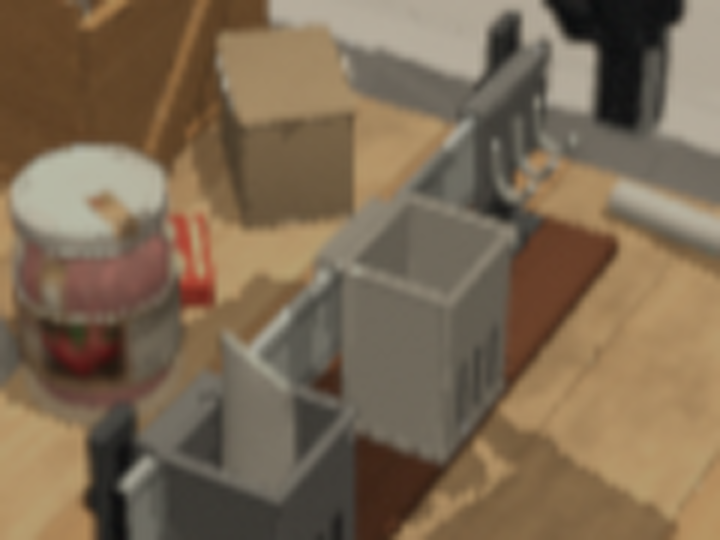

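The caddy hangs upright and flush in the middle of the rail, parallel to the grey caddy (its rim corners are at about (345,270), (445,300) and (515,235)). The robot is clear of it.

```bash
python3 -c "
from rig import manip
print(manip.sign_off())"
```

```text
the job is handed in; nothing more can be done
None
```

The caddy is hung and clipped in the middle of the rail, and I handed the job in at about 36.5 s of the 51 s allowed. The sign-off gives no verdict, so the result below rests on my own checks.

**What I did**
- **Tilting:** the tool can only turn about the vertical, so I swung the foot out by pivoting the caddy in a 20 N grip. I pushed it first against the stand's wooden foot and then dragged its back edge on the table. This gave about 24°.
- **Hooking:** I felt for the rail's front face, went over it and lowered in small steps. It bore on the rail at about 5–6 N, which puts the upper edge near 106 mm, and then I let go.
- **Clipping:** pressing the front rim needed only about 2–3 N in the readings taken at the end of each move, less than the 8–14 N expected. A peak during the snap could have gone unseen. I then pressed again and met a hard stop at the seated height (6.5 N, about 0.1 mm of yield).

**Last checks**
- **Position:** the final camera fit put the caddy's tilt at about 1° (0.2° in the fit before it). Its centre is 30–31 mm in front of the rail's middle plane, about 1 mm off the rail's middle, and at z = 0.074 m. One detection from the top camera was wrong and the fit left it out.
- **Clip:** I could not read the clip's travel or see its nose. That it has snapped in rests on the upright pose and the hard stop.
- **Forces and other things:** one press on the table reached 28.7 N; nothing touched the rail then. The things visible in the last picture looked undisturbed; I did not re-measure the others.

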